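# Unmould the jaggery bars into the degchi and cover it

### The arm

A 6-joint arm with a two-finger parallel gripper is mounted at the origin on the work surface. World frame = base frame: x ahead of the robot, y to its left, z up, the work surface at z = 0. Lengths are in m, angles in rad, forces in N, time in s.
With the tool pointing down it reaches from about 0.3 to 0.775 m from the base axis. Payload 14.6 kg.
Tool frame: the origin (TCP) lies at the very end of the fingers, on their centre line; the grasp point (between the pads) lies 19 mm behind it; x points along the fingers, z is the direction in which the jaws open and shut, and the axes are right-handed (so a half turn about x gives the same grasp; the last joint's range is limited). The gripper opens to 94 mm and grips with 3 to 60 N. Pads are 16 mm wide; open, the fingers measure 119 mm over their backs; the gripper's body (75 mm by 177 mm) begins 78 mm behind the grasp point.
Start: joints at [1.112, 0.3, 1.521, -0, 1.321, -0.067], TCP at [0.21, 0.508, 0.205] pointing down, gripper open.
Joint ranges: [-3.03, 3.03], [-0.79, 2.21], [0.23, 2.52], [-1.04, 4.18], [0, 3.07], [-2.55, 2.55]. Speed limits (rad/s): [2.22, 2.22, 2.57, 3.14, 3.14, 3.14].

### API

Orientations are given as [roll, pitch, yaw] about the fixed x, y, z axes, in that order (R = Rz(yaw) Ry(pitch) Rx(roll)).
In Python, from station import ctrl gives the robot as it stands. The module is installed in compiled form; this text tells all that it offers.
- The arm moves only by the tool servo_tool, never from a script. Its argument "motion" is one flat list of numbers, 4 for each row, row after row: the shift along the tool's x, y, z in mm, then the turn about the tool's x in degrees. In form: [dx, dy, dz, roll, dx, dy, dz, roll, ...]. A call has 1 to 20 rows; each row is the pose to reach, as a shift and turn from the pose commanded when the call began, along the tool's axes at that moment; what a row does not reach only later rows make up. A row lasts 1/8 s, in which the tool goes at most 62.5 mm and 10.7 degrees, less where a joint would pass 70% of its speed; a pose out of reach is approached as far as the arm can. A call with a gripper value outside its range is refused whole. "gripper" is the opening, from 0 (shut) to 1 (fully open), set as the call begins (left out, the last holds). The fingers move at their own pace and stop on an object; "force" is the grip in N (left out, the last holds). Time passes only in rows, so rows that repeat a pose let the fingers close. It gives the time, the measured TCP pose, the force and the opening at its end, in the units of the state.
- ctrl.get_obs(): the state, without advancing time (a new reading comes with each control period).
- ctrl.camera(name): name is "scene" or "top"; returns a dict with "color" (384x512x3 uint8, red, green, blue), "z_map" (384x512 float32, m along the optical axis (not along the pixel's ray), 0 where there is no reading), "fx", "fy", "cx", "cy" (pixels), "rvec" (rotation vector, rad) and "tvec" (3), from world to camera coordinates, as OpenCV has them. Camera axes: x right, y down, z forward; pixel columns grow to the right and rows downward; lengths in m; the calibration is good to about 2 mm. A picture is of the moment at which its call begins.
- ctrl.hand_in(): hands the job in, once; it reports no verdict.
The state is a dict: "time_s": time; "qpos": joint angles; "joint_vel": joint speeds; "tau": joint torques, N m; "ee_pos": TCP position; "eef_rot": TCP orientation; "force": force on the tool from outside, world axes, zero at the start; "moment": the same for the moment, N m; "grip_width": finger opening in m.
Only numpy, scipy, OpenCV 4.12 (cv2) and the standard library are available. Lean on these libraries where they do the work, as an engineer would, in place of code of your own. Each camera call takes 0.05 s, during which the arm holds its last target.

### The job

Take the lid off the degchi, lift every jaggery bar that is in the mould out of its cavity and put it in the degchi, and then put the lid back so that it sits fully home and level on the rim. Bars or lid that get dropped or knocked aside on the way are to be picked up again; leave the other things on the table where they are.

Things in the scene. Friction and masses are not known exactly. Their poses are not given: they have to be found in the camera images.
- mould: Fixed aluminium casting mould, 200 (its x) x 184 (its y) x 40 mm high, origin at the centre of its underside. Six open rectangular cavities in its top, 82 (x) x 38 (y) mm and 16 mm deep, centred at x = -50 or +50 and y = -62, 0 or +62 mm; some may be empty.
- degchi: Round straight-sided aluminium cooking pot (degchi), loose, 1.1 kg, 218 mm across outside, 105 mm high, wall 4 mm, inner floor 5 mm above its underside; inside radius 105 mm. Origin at the centre of its underside, z up. The lid is on it at the start.
- degchi_rim (a point): Centre of the pot's mouth, level with the top of its rim (105 mm above the pot's origin).
- lid: Round steel lid, 0.45 kg: plate 228 mm across at z = 8 to 12 mm, under it a tapered plug 8 mm deep (184 mm across at the bottom, 202 at the top) that drops inside the rim. Origin: centre of the plug's underside, z up. Bar handle over the centre, along the lid's x: 90 mm long, 18 wide (y), 14 thick, at z = 35 to 49 mm, on posts at x = -36 and +36 mm, free below.
- lid_seat (a point): Centre of the underside of the lid's plate, 8 mm above the lid's origin; it coincides with degchi_rim when the lid is fully seated.
- bar0: A set, hard bar of jaggery (dark brown), 78 (x) x 34 (y) x 36 (z) mm, 0.13 kg, origin at the centre of its volume. It starts in a cavity of the mould with its upper 20 mm standing out. May be absent.
- bar1: Another bar like bar0; may be absent.
- bar2: Another bar like bar0; may be absent.
- bar3: Another bar like bar0; may be absent.
- bar4: Another bar like bar0; may be absent.
- bar5: Another bar like bar0; may be absent.
- tongs: Bystander: steel chimta tongs lying flat, 260 mm long (x), 8 mm high.
- jar: Bystander: glass jar with twist cap, 72 mm across, 100 mm high; origin under its centre.
- thali: Bystander: empty steel plate, 140 mm across, 22 mm high.
- tumbler: Bystander: steel tumbler, 72 mm across, 90 mm high.
- rolling_pin: Bystander: wooden rolling pin along its x, 340 mm long, 42 mm thick.
- canister: Bystander: aluminium canister, 120 mm across, 170 mm high.
Mind the look-alikes: they are no part of the job. What is shaped like the lid but red is not meant.

How it is judged:
By the outcome, as a careful person would: the job done as asked, in the order asked, and still so for the second after the job is handed in, with the robot touching nothing.
Of bar0, bar1, bar2, bar3, bar4, bar5 only 4 to 6 are there at a start; the rules pass over those that are not, and their reading is None.
At some moment in a run one of lid, bar0, bar1, bar2, bar3, bar4, bar5 may be knocked a few centimetres aside while the robot is not near it.
Once in a run the grip may slacken for a moment while it holds something.
It also fails if it takes over 210 s, if anything falls off the work surface, if the arm or the gripper's body presses on something with over 40 N, if the wrist force passes 120 N, or if a joint passes its speed limit or range.

## Working session

There is one attempt and no reset: what is moved stays moved. The work goes in short steps, Python scripts to look and compute and a tool call to move; the robot and the scene stay as the last step left them, time stands still between calls to the robot, and variables do not carry over. Pictures are saved under pics/ and viewed, and the job is handed in when it is done.

Besides the shell and the picture viewer there is one more tool, called after "Request:" as name(argument=value, ...), one argument or row to a line, values as JSON. servo_tool: Moves the arm, as the interface text tells. Its arguments: {"type":"object","properties":{"motion":{"type":"array","items":{"type":"number"}},"gripper":{"type":"number"},"force":{"type":"number"}},"required":["motion"]}

```bash
mkdir -p pics
cat > h.py <<'E'
import numpy as np, cv2
from station import ctrl
from scipy.spatial.transform import Rotation as Ro
def cam(n):
    c=ctrl.camera(n); c['R']=cv2.Rodrigues(np.array(c['rvec'],float))[0]; c['t']=np.array(c['tvec'],float).ravel(); return c
def pts(c):
    z=c['z_map']; v,u=np.mgrid[:z.shape[0],:z.shape[1]]
    P=np.stack([(u-c['cx'])/c['fx']*z,(v-c['cy'])/c['fy']*z,z],-1)
    W=(P-c['t'])@c['R']; W[z==0]=np.nan; return W
def save(c,name,crop=None,s=1):
    im=c['color'][:,:,::-1]
    if crop: u0,v0,u1,v1=crop; im=im[v0:v1,u0:u1]
    im=cv2.resize(im,None,fx=s,fy=s,interpolation=cv2.INTER_CUBIC); cv2.imwrite('pics/'+name+'.png',im)
E
python3 - <<'E'
from h import *
for n in('scene','top'):
    c=cam(n); save(c,n+'0',s=1.5); print(n,c['fx'],c['fy'],c['cx'],c['cy'],-c['R'].T@c['t'],c['R'].round(2).tolist())
print(ctrl.get_obs())
E
```

```text
scene 445.6729026381071 445.6729026381071 267.2064340252283 194.00258773144085 [1.06994361 0.73495267 1.32009645] [[-0.8, 0.6, 0.01], [0.47, 0.64, -0.61], [-0.37, -0.48, -0.79]]
top 472.49116755558504 472.49116755558504 252.31923288342895 191.33342686577248 [0.19968545 0.01505124 1.87791358] [[-0.02, -1.0, 0.0], [-0.99, 0.02, -0.16], [0.16, -0.01, -0.99]]
{'time_s': 0.1, 'qpos': array([ 1.11242302e+00,  3.00397442e-01,  1.52152517e+00,  1.29396067e-05,
        1.32069723e+00, -6.66247995e-02]), 'joint_vel': array([-3.54555386e-04,  2.68875872e-04, -4.60128377e-05,  6.01275877e-04,
        2.19871124e-03,  4.06031006e-04]), 'tau': array([ 5.97477924e-05, -5.32649159e+01, -3.53278649e+01,  7.08675664e-02,
        2.35582731e-02, -9.02767397e-05]), 'ee_pos': array([0.20989963, 0.50811511, 0.20495039]), 'eef_rot': array([ 3.06276647,  1.56976906, -2.04137422]), 'force': array([-0.23572027, -0.28610976,  0.88221866]), 'moment': array([0.00045335, 0.03054088, 0.03107066]), 'grip_width': 0.09400461863538026}
```

View pics/scene0.png

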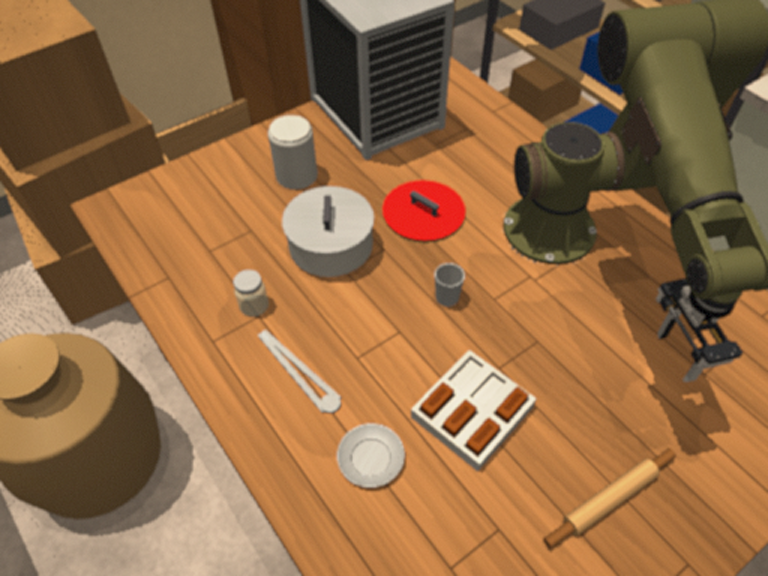

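View pics/top0.png

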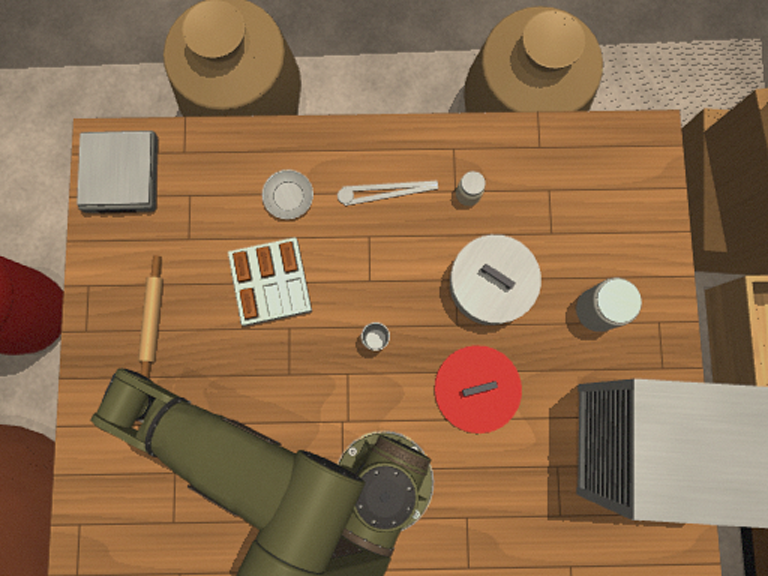

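The lid could be mistaken for two things in the top picture (1.5x pixels): the grey disc with a handle on the pot at (496,279), and the red disc at (478,389), which is the look-alike. I choose the grey one. There are four bars, at (242,266), (265,261), (289,257) and (249,303). Two cavities are empty, at (272,300) and (295,294). Next I check this in a close crop and measure.

Run:
```python
from h import *
c=cam('top'); W=pts(c); x,y,z=W[...,0],W[...,1],W[...,2]
a=c['color'][148:225,140:230][:,:,::-1]; b=c['color'][150:222,290:370][:,:,::-1]
cv2.imwrite('pics/c1.png',np.hstack([cv2.resize(a,(390,400)),cv2.resize(b,(400,400))]))
col=c['color'].astype(int)
# bars
m=(col[...,0]-col[...,2]>40)&(col[...,0]<190)&(z>.045)&(z<.08)
box=np.zeros_like(m); box[150:225,145:215]=1
m&=box
n,l,st,ce=cv2.connectedComponentsWithStats(m.astype(np.uint8))
for i in range(1,n):
    if st[i,4]>15:
        k=(l==i); P=np.stack([x[k],y[k]],1); d=P-P.mean(0); w,v=np.linalg.eigh(d.T@d); r=cv2.minAreaRect(P.astype(np.float32)*1000)
        print('bar',st[i,4],ce[i],W[k].mean(0).round(4),np.median(z[k]).round(4),np.degrees(np.arctan2(v[1,1],v[0,1])).round(1),r)
k=box.astype(bool)&(z>.03)&(z<.065)
r=cv2.minAreaRect(np.stack([x[k],y[k]],1).astype(np.float32)*1000);print('mould',r)
def fit(box,zlo,zhi):
    b=np.zeros(z.shape,bool); u0,v0,u1,v1=box; b[v0:v1,u0:u1]=1
    k=b&(z>zlo)&(z<zhi); P=np.stack([x[k],y[k]],1).astype(np.float32)*1000
    return k.sum(),np.median(z[k]),cv2.minEnclosingCircle(P),P.mean(0),cv2.minAreaRect(P)
print('lid',fit((295,150,366,220),.095,.125))
print('handle',fit((310,165,350,205),.135,.2))
print('red',fit((280,225,355,295),.004,.03))
for nme,bx in dict(tumbler=(235,210,265,240),jar=(300,110,330,140),can=(380,180,435,225)).items():
    print(nme,fit(bx,.05,.2)[:4])
```

```text
bar 161 [191.73913043 170.68322981] [0.5847 0.2416 0.0607] 0.0611 -168.8 ((585.4502563476562, 242.82762145996094), (77.63645935058594, 34.135467529296875), 10.125255584716797)
bar 165 [176.27878788 173.76363636] [0.5734 0.3022 0.0604] 0.0605 -167.5 ((575.0955200195312, 303.0293884277344), (81.41354370117188, 34.565147399902344), 10.518882751464844)
bar 168 [160.68452381 177.13095238] [0.5609 0.3631 0.0605] 0.0605 -168.4 ((561.908447265625, 363.26715087890625), (76.95726013183594, 34.874412536621094), 10.789629936218262)
bar 166 [165.02409639 201.53614458] [0.4641 0.3449 0.0602] 0.0602 -169.2 ((463.9488525390625, 345.2744445800781), (74.7327880859375, 33.37660217285156), 11.800135612487793)
mould ((524.2392578125, 293.6737976074219), (201.84957885742188, 185.00350952148438), 11.421341896057129)
lid (np.int64(2622), np.float64(0.10885531549424388), ((508.8509521484375, -292.3554382324219), 114.50345611572266), array([ 507.93283, -291.93222], dtype=float32), ((508.42913818359375, -292.5895080566406), (226.44000244140625, 225.2522430419922), 87.73162841796875))
handle (np.int64(123), np.
[... 299 characters left out ...]
38.58143615722656, -243.9908905029297), 190.68263244628906), array([ 234.60411, -245.7223 ], dtype=float32), ((233.91256713867188, -245.78817749023438), (293.9208068847656, 270.10687255859375), 88.47782135009766))
tumbler (np.int64(95), np.float64(0.08571345776882172), ((368.7375793457031, 15.795242309570312), 35.6294059753418), array([376.0343  ,  15.980731], dtype=float32))
jar (np.int64(293), np.float64(0.09800709079774164), ((762.5947875976562, -243.69679260253906), 35.569095611572266), array([ 757.50226, -241.60721], dtype=float32))
can (np.int64(1083), np.float64(0.1662282256031859), ((438.2147521972656, -577.966796875), 61.41764831542969), array([ 432.7066, -565.1842], dtype=float32))
```

View pics/c1.png

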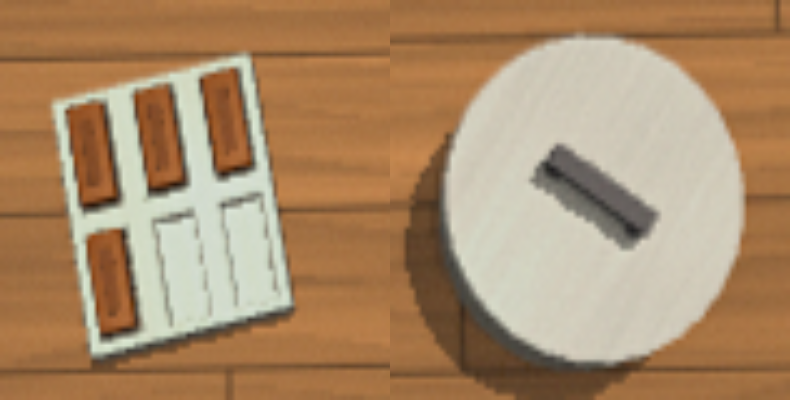

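```bash
cat >> h.py <<'E'
def T():
    o=ctrl.get_obs(); R=Ro.from_euler('xyz',o['eef_rot']).as_matrix(); return o,R
def rel(wps):
    """wps: list of (x,y,z,jaw_deg or None); prints tool shift mm + roll deg from now"""
    o,R=T(); p=o['ee_pos']; jz=R[:,2]; a=np.degrees(np.arctan2(jz[1],jz[0]))
    print('t %.2f p %s jaw %.1f q6 %.2f q1 %.2f w %.4f F %s'%(o['time_s'],p.round(4),a,o['qpos'][5],o['qpos'][0],o['grip_width'],o['force'].round(1)))
    for w in wps:
        d=R.T@(np.array(w[:3])-p)*1000; r=0
        if w[3] is not None: r=-((w[3]-a+90)%180-90)
        print(w,'->',d.round(1),'roll %.1f'%r)
E
python3 - <<'E'
from h import *
o,R=T();print(R.round(3))
rel([(.508,-.292,.25,145),(.508,-.292,.12,145)])
E
```

```text
[[-0.    -0.924  0.382]
 [-0.001  0.382  0.924]
 [-1.     0.    -0.001]]
t 0.15 p [0.2099 0.5082 0.205 ] jaw 67.6 q6 -0.07 q1 1.11 w 0.0941 F [ 0.3 -0.8  0.3]
(0.508, -0.292, 0.25, 145) -> [ -44.4 -581.  -625.8] roll -77.4
(0.508, -0.292, 0.12, 145) -> [  85.6 -581.  -625.6] roll -77.4
```

Request:
servo_tool(
  motion=[-20,-10,-10,3,-45,-40,-43,10,-45,-80,-86,18,-45,-120,-129,26,-45,-160,-172,34,-45,-200,-215,42,-45,-240,-258,50,-45,-280,-301,58,-45,-320,-344,65,-45,-360,-387,72,-45,-400,-430,79,-45,-440,-473,86,-45,-480,-516,92,-45,-520,-559,98,-45,-550,-592,102.6,-45,-571,-616,102.6,-45,-581,-626,102.6,-45,-581,-626,102.6],
  gripper=0.6,
  force=40,
)

```text
time_s: 2.4
ee_pos: [0.5077, -0.2922, 0.2509]
eef_rot: [0.347, 1.571, -0.266]
force: [0.7, 0.0, 0.5]
grip_width: 0.0565
```

```bash
sed -i 's/r=-((w\[3\]-a+90)%180-90)/r=-((w[3]-a+180)%360-180)/' h.py
python3 - <<'E'
from h import *
rel([(.508,-.292,.2,-35),(.508,-.292,.121,-35)])
c=cam('scene');save(c,'s1',crop=(150,80,350,230),s=4)
E
```

```text
t 2.40 p [ 0.5077 -0.2922  0.2509] jaw -35.1 q6 0.03 q1 -0.58 w 0.0565 F [0.7 0.  0.5]
(0.508, -0.292, 0.2, -35) -> [50.9  0.4  0.1] roll -0.1
(0.508, -0.292, 0.121, -35) -> [1.299e+02 4.000e-01 1.000e-01] roll -0.1
```

View pics/s1.png

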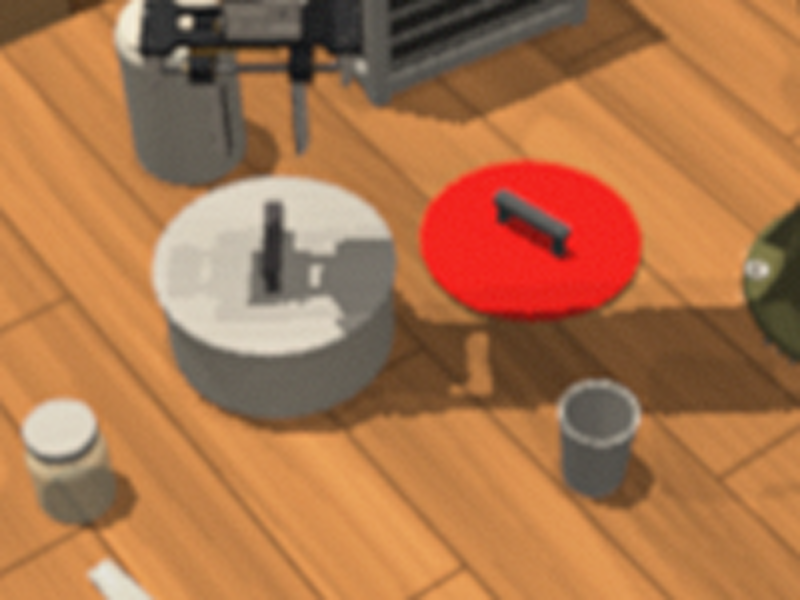

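The gripper is above the grey lid, whose handle is at (272,245) in the crop, and the jaws are set across it. I descend and grip.

Request:
servo_tool(
  motion=[15,0,0,0,40,0,0,0,70,0,0,0,95,0,0,0,115,0,0,0,125,0,0,0,130,0,0,0,130,0,0,0],
)

```text
time_s: 3.45
ee_pos: [0.508, -0.292, 0.1207]
eef_rot: [0.087, 1.57, -0.525]
force: [0.6, 1.2, -0.6]
grip_width: 0.0561
```

Request:
servo_tool(
  motion=[0,0,0,0,0,0,0,0,0,0,0,0,0,0,0,0,0,0,0,0,0,0,0,0],
  gripper=0,
  force=50,
)

```text
time_s: 4.2
ee_pos: [0.508, -0.2921, 0.1205]
eef_rot: [0.241, 1.571, -0.37]
force: [0.2, 0.2, 0.9]
grip_width: 0.0175
```

Request:
servo_tool(
  motion=[-3,0,0,0,-10,0,0,0,-20,0,0,0,-32,0,0,0,-45,0,0,0,-60,0,0,0,-75,0,0,0,-85,0,0,0,-90,0,0,0,-90,0,0,0],
)

```text
time_s: 5.45
ee_pos: [0.5079, -0.2921, 0.2105]
eef_rot: [-1.301, 1.571, -1.913]
force: [0.3, 0.0, -4.7]
grip_width: 0.0175
```

Run:
```python
from h import *
rel([(.575,.0,.21,-35),(.575,.0,.025,-35)])
c=cam('top');save(c,'t1',crop=(130,90,390,290),s=3)
W=pts(c); x,y,z=W[...,0],W[...,1],W[...,2]
# clearance check in disc at place
k=((x-.575)**2+y**2<.13**2); print('max z within 130mm of spot',np.nanmax(z[k]),[ (round(float(np.hypot(a-.575,b)),3),round(float(h),3)) for a,b,h in zip(x[k],y[k],z[k]) if h>.01][:8])
```

```text
t 5.45 p [ 0.5079 -0.2921  0.2105] jaw -35.1 q6 0.03 q1 -0.58 w 0.0175 F [ 0.3  0.  -4.7]
(0.575, 0.0, 0.21, -35) -> [   0.5  277.7 -112.9] roll -0.1
(0.575, 0.0, 0.025, -35) -> [ 185.5  277.7 -112.9] roll -0.1
max z within 130mm of spot 0.017516395129121527 [(0.128, 0.011), (0.126, 0.014), (0.119, 0.013), (0.117, 0.01), (0.117, 0.013), (0.11, 0.013), (0.107, 0.011), (0.095, 0.013)]
```

View pics/t1.png

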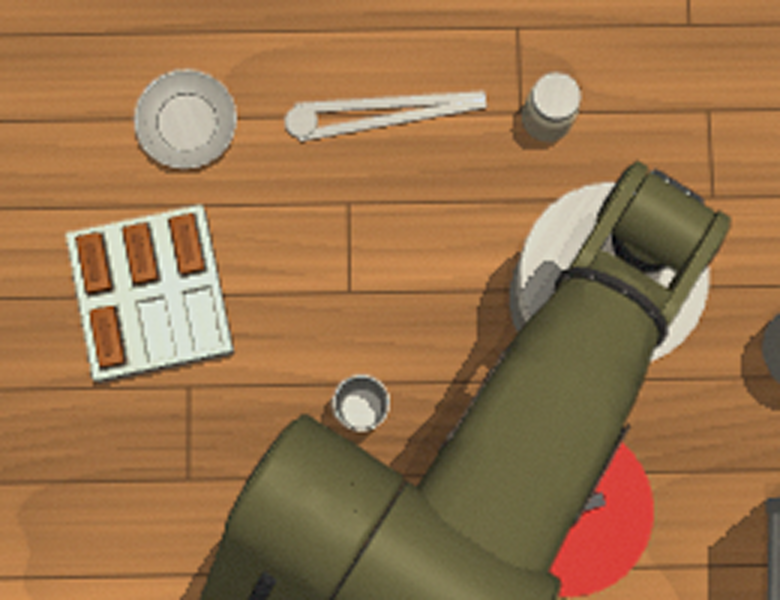

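The lid is lifted, with about 4.7 N of weight on the wrist, and the spot around crop pixel (385,250) is bare table. I carry it there.

Request:
servo_tool(
  motion=[0,10,-4,0,0,35,-14,0,0,70,-28,0,0,105,-43,0,0,145,-59,0,0,185,-75,0,0,220,-89,0,0,250,-102,0,0,269,-109,0,0,278,-113,0,0,278,-113,0,20,278,-113,0,50,278,-113,0,85,278,-113,0,115,278,-113,0,140,278,-113,0,160,278,-113,0,170,278,-113,0,176,278,-113,0,178,278,-113,0],
)

```text
time_s: 8.0
ee_pos: [0.5753, 0.0001, 0.0327]
eef_rot: [0.501, 1.57, -0.111]
force: [0.4, 0.4, -5.1]
grip_width: 0.0174
```

Request:
servo_tool(
  motion=[2,0,0,0,4,0,0,0,6,0,0,0,7,0,0,0,8,0,0,0,8,0,0,0],
)

```text
time_s: 8.75
ee_pos: [0.5751, 0.0004, 0.0244]
eef_rot: [-2.306, 1.571, -2.917]
force: [-0.3, 0.0, -3.6]
grip_width: 0.0176
```

Request:
servo_tool(
  motion=[1,0,0,0,1,0,0,0],
)

```text
time_s: 9.0
ee_pos: [0.5751, 0.0004, 0.0235]
eef_rot: [0.409, 1.571, -0.203]
force: [-0.0, 0.2, -3.3]
grip_width: 0.0173
```

Request:
servo_tool(
  motion=[0,0,0,0,0,0,0,0,0,0,0,0,-10,0,0,0,-40,0,0,0,-90,0,0,0,-145,0,0,0,-180,0,0,0,-185,0,0,0],
  gripper=0.53,
)

```text
time_s: 10.12
ee_pos: [0.5759, 0.0004, 0.2117]
eef_rot: [0.553, 1.566, -0.059]
force: [0.4, 0.2, -1.1]
grip_width: 0.0499
```

```bash
cat > bars.py <<'E'
from h import *
def bars(c,lo=.03,hi=.12,box=(130,130,230,250)):
    W=pts(c); x,y,z=W[...,0],W[...,1],W[...,2]; col=c['color'].astype(int)
    m=(col[...,0]-col[...,2]>40)&(z>lo)&(z<hi)&(col[...,0]<190)
    u0,v0,u1,v1=box; b=np.zeros_like(m); b[v0:v1,u0:u1]=1; m&=b
    n,l,st,ce=cv2.connectedComponentsWithStats(m.astype(np.uint8))
    for i in range(1,n):
        if st[i,4]>25:
            k=l==i; r=cv2.minAreaRect(np.stack([x[k],y[k]],1).astype(np.float32)*1000)
            print('bar px',ce[i].round(0),'n',st[i,4],'mean',W[k].mean(0).round(4),'rect',np.round(r[0],1),np.round(r[1],1),round(r[2],1))
def disc(c,ctr,rad,lo,hi):
    W=pts(c); x,y,z=W[...,0],W[...,1],W[...,2]
    k=((x-ctr[0])**2+(y-ctr[1])**2<rad**2)&(z>lo)&(z<hi)
    P=np.stack([x[k],y[k]],1).astype(np.float32)*1000
    print('disc n',k.sum(),'z',np.median(z[k]).round(4),np.round(cv2.minEnclosingCircle(P)[0],1),round(cv2.minEnclosingCircle(P)[1],1),'mean',P.mean(0).round(1))
E
python3 - <<'E'
from bars import *
c=cam('top'); bars(c); disc(c,(.508,-.292),.13,.09,.12); disc(c,(.575,0),.13,.006,.02)
rel([(.585,.2425,.2,11),(.463,.345,.2,11)]); save(c,'t2',s=1.5)
E
```

```text
bar px [192. 171.] n 164 mean [0.5855 0.2419 0.0595] rect [587.  243.8] [80.9 35.4] 11.4
bar px [176. 174.] n 164 mean [0.5742 0.3026 0.0602] rect [576.3 303.5] [83.9 33.7] 10.0
bar px [161. 177.] n 170 mean [0.5616 0.3636 0.0596] rect [563.5 365.6] [81.7 36.5] 11.7
bar px [165. 202.] n 169 mean [0.464  0.3449 0.0603] rect [466.3 346.2] [81.8 34. ] 10.4
disc n 277 z 0.1024 [ 510. -291.] 110.9 mean [ 511.4 -297.9]
disc n 457 z 0.0119 [ 5.754e+02 -4.000e-01] 129.1 mean [580.4 -20.4]
t 10.18 p [5.754e-01 4.000e-04 2.103e-01] jaw -35.0 q6 0.55 q1 -0.06 w 0.0498 F [-0.7 -0.  -1. ]
(0.585, 0.2425, 0.2, 11) -> [  10.3  203.7 -131.2] roll -46.0
(0.463, 0.345, 0.2, 11) -> [   9.9  217.6 -290. ] roll -46.0
```

View pics/t2.png

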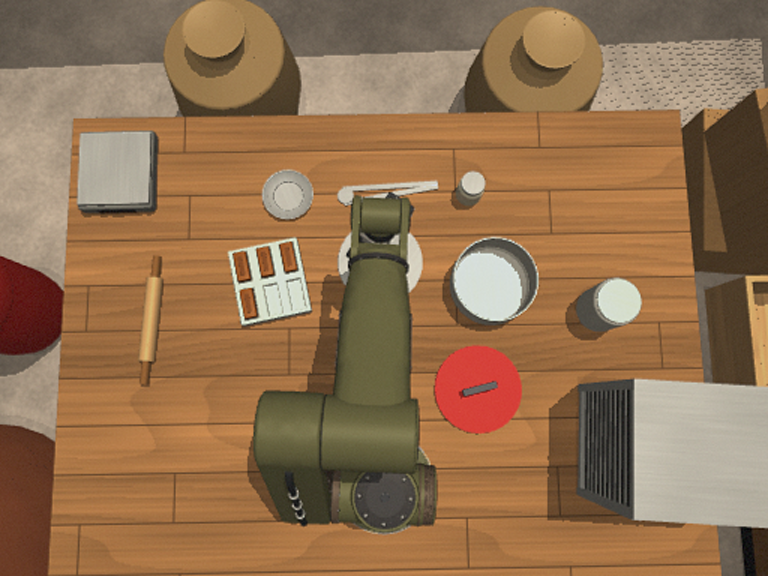

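The pot is open at (496,280), and the lid is on the table at (381,265) under the arm. I go to the first bar at (289,257).

Request:
servo_tool(
  motion=[2,10,-7,4,5,35,-23,10,10,75,-48,18,10,115,-74,26,10,155,-100,34,10,185,-119,40,10,200,-129,44,10,204,-131,44,10,204,-131,44],
)

```text
time_s: 11.3
ee_pos: [0.5848, 0.2421, 0.1976]
eef_rot: [-1.331, 1.57, -2.71]
force: [-0.1, -0.4, -0.2]
grip_width: 0.0501
```

Run:
```python
from bars import *
rel([(.585,.2423,.043,-79)])
c=cam('scene');save(c,'s2',crop=(240,190,400,310),s=5)
```

```text
t 11.30 p [0.5848 0.2421 0.1976] jaw -79.0 q6 1.71 q1 0.33 w 0.0501 F [-0.1 -0.4 -0.2]
(0.585, 0.2423, 0.043, -79) -> [154.6   0.4  -0.2] roll 0.0
```

View pics/s2.png

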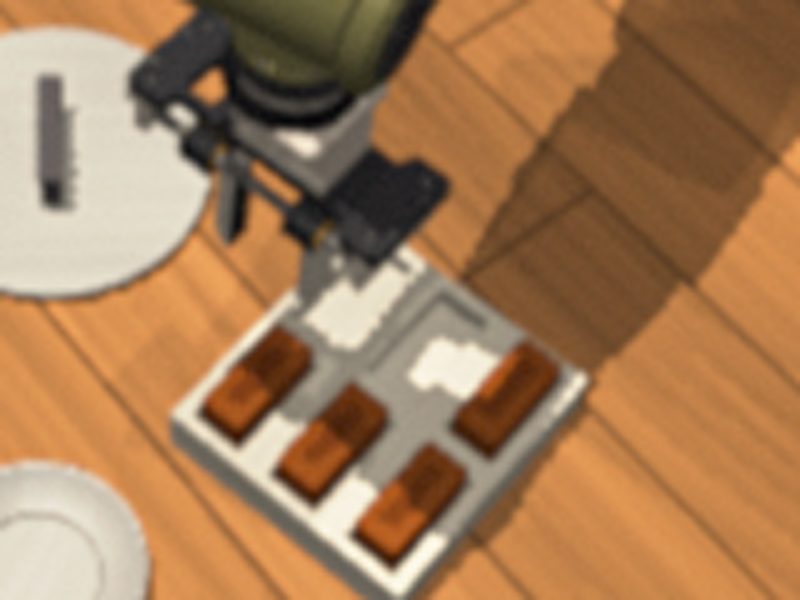

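The jaws line up with the bars, and the target is the bar at (258,385) in the crop. I descend.

Request:
servo_tool(
  motion=[20,0,0,0,60,0,0,0,100,0,0,0,130,0,0,0,146,0,0,0,152,0,0,0,154,0,0,0,154,0,0,0],
  gripper=0.53,
)

```text
time_s: 12.35
ee_pos: [0.5854, 0.2427, 0.0453]
eef_rot: [1.716, 1.57, 0.336]
force: [-0.0, 0.2, -0.7]
grip_width: 0.05
```

Request:
servo_tool(
  motion=[0,0,0,0,0,0,0,0,0,0,0,0,0,0,0,0],
  gripper=0,
  force=35,
)

```text
time_s: 12.85
ee_pos: [0.5852, 0.2426, 0.0449]
eef_rot: [1.448, 1.57, 0.068]
force: [-0.7, -2.0, 4.6]
grip_width: 0.0335
```

Request:
servo_tool(
  motion=[-5,0,0,0,-15,0,0,0,-30,0,0,0,-55,0,0,0,-90,0,0,0,-125,0,0,0,-150,0,0,0,-160,0,0,0,-160,0,0,0],
)

```text
time_s: 13.98
ee_pos: [0.585, 0.2426, 0.2048]
eef_rot: [1.728, 1.57, 0.349]
force: [0.5, 0.4, -1.1]
grip_width: 0.0335
```

Run:
```python
from bars import *
rel([(.5443,-.2485,.2,-79),(.5443,-.2485,.027,-79)])
c=cam('scene');save(c,'s3',crop=(240,150,400,270),s=5)
```

```text
t 13.97 p [0.585  0.2426 0.2048] jaw -79.0 q6 1.71 q1 0.34 w 0.0335 F [ 0.5  0.4 -1.1]
(0.5443, -0.2485, 0.2, -79) -> [   4.6 -133.3  474.4] roll -0.0
(0.5443, -0.2485, 0.027, -79) -> [ 177.6 -133.4  474.5] roll -0.0
```

View pics/s3.png

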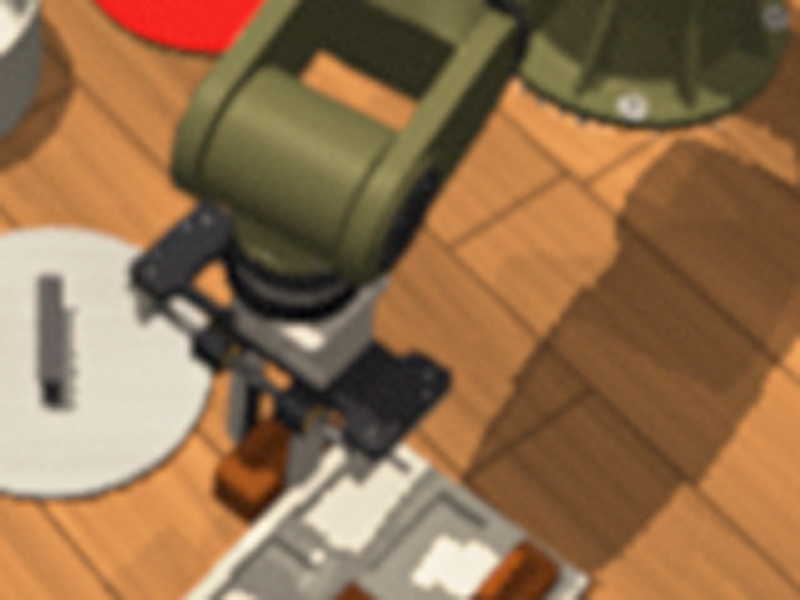

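Request:
servo_tool(
  motion=[0,-4,12,0,0,-13,45,0,0,-25,90,0,0,-38,135,0,0,-51,180,0,0,-63,225,0,0,-76,270,0,0,-89,315,0,0,-102,362,0,0,-115,410,0,0,-126,447,0,0,-131,466,0,0,-133,474,0,0,-133,474,0],
)

```text
time_s: 15.78
ee_pos: [0.5445, -0.2475, 0.2042]
eef_rot: [-2.563, 1.57, 2.341]
force: [-0.4, -0.1, -2.2]
grip_width: 0.0336
```

Run:
```python
from bars import *
rel([(.5443,-.2485,.028,-79)])
c=cam('scene');save(c,'s4',crop=(150,70,310,190),s=5)
disc(cam('top'),(.575,0),.13,.006,.02)
```

```text
t 15.78 p [ 0.5445 -0.2475  0.2042] jaw -79.0 q6 0.89 q1 -0.49 w 0.0336 F [-0.4 -0.1 -2.2]
(0.5443, -0.2485, 0.028, -79) -> [176.2  -0.4   1. ] roll -0.0
disc n 2063 z 0.0122 [5.749e+02 3.000e-01] 129.6 mean [573.4   0.7]
```

View pics/s4.png

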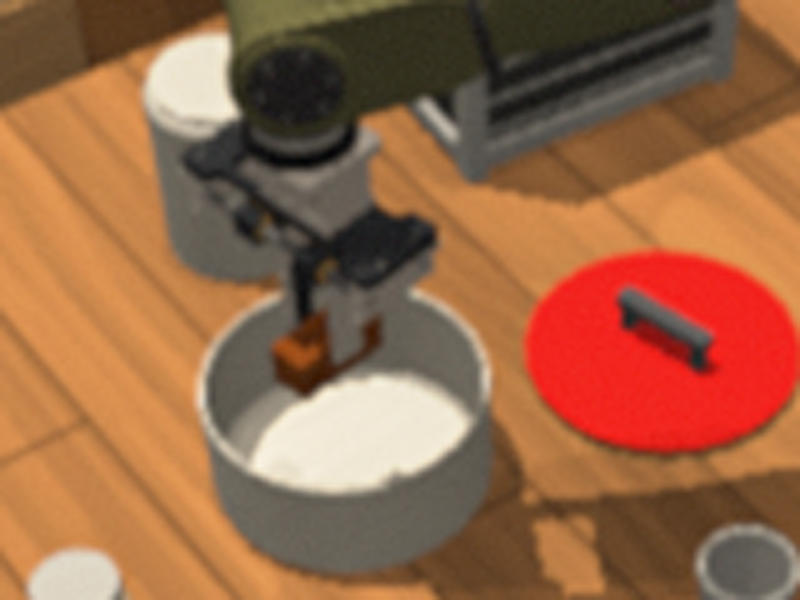

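The bar is held above the pot at (325,355) in the crop. I lower it, release and retreat.

Request:
servo_tool(
  motion=[20,0,1,0,60,0,1,0,100,0,1,0,135,0,1,0,158,0,1,0,170,0,1,0,175,0,1,0,177,0,1,0,177,0,1,0],
)

```text
time_s: 17.0
ee_pos: [0.545, -0.2491, 0.0281]
eef_rot: [0.893, 1.57, -0.486]
force: [-0.9, -0.1, -0.3]
grip_width: 0.0339
```

Request:
servo_tool(
  motion=[0,0,0,0,0,0,0,0,0,0,0,0,0,0,0,0,-20,0,0,0,-60,0,0,0,-110,0,0,0,-150,0,0,0,-172,0,0,0,-177,0,0,0,-177,0,0,0],
  gripper=0.53,
)

```text
time_s: 18.38
ee_pos: [0.5445, -0.2489, 0.2044]
eef_rot: [-1.973, 1.571, 2.93]
force: [-0.1, 0.0, -0.3]
grip_width: 0.0497
```

Run:
```python
from bars import *
c=cam('top');bars(c,hi=.08); bars(c,.02,.1,(285,145,375,225)); save(c,'t3',crop=(130,100,390,290),s=3)
rel([(.5733,.3031,.204,-79)])
```

```text
bar px [176. 174.] n 166 mean [0.5738 0.3028 0.0604] rect [575.6 304.8] [83.2 36.6] 11.3
bar px [161. 177.] n 170 mean [0.5616 0.3637 0.0602] rect [565.3 365.4] [84. 37.] 9.3
bar px [165. 202.] n 168 mean [0.4639 0.3449 0.0601] rect [465.7 346.1] [81.2 33.8] 11.6
t 18.43 p [ 0.5444 -0.2488  0.2038] jaw -79.0 q6 0.89 q1 -0.49 w 0.0499 F [ 0.1 -0.4 -0.6]
(0.5733, 0.3031, 0.204, -79) -> [   0.   133.3 -536.4] roll -0.0
```

View pics/t3.png

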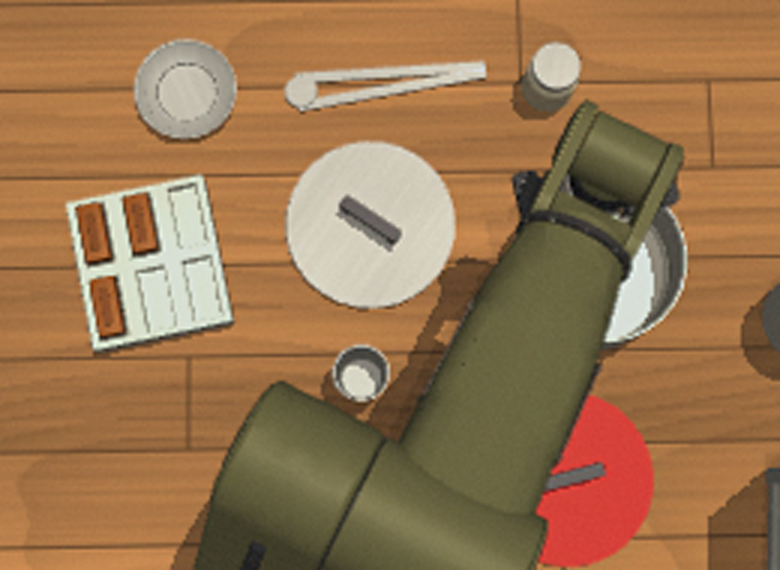

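Three bars remain in the mould, and the lid is at crop pixel (371,224). I go to the bar at (141,224).

Request:
servo_tool(
  motion=[0,3,-12,0,0,12,-50,0,0,25,-100,0,0,37,-150,0,0,50,-200,0,0,62,-250,0,0,75,-300,0,0,87,-350,0,0,100,-400,0,0,112,-450,0,0,123,-495,0,0,130,-524,0,0,133,-536,0,0,133,-536,0,0,133,-536,0],
)

```text
time_s: 20.3
ee_pos: [0.5735, 0.3015, 0.2044]
eef_rot: [-0.865, 1.571, -2.246]
force: [0.7, 0.2, -0.4]
grip_width: 0.0499
```

Run:
```python
from bars import *
c=cam('top'); save(c,'t4',crop=(130,100,390,290),s=3); disc(c,(.508,-.292),.13,.09,.12)
W=pts(c)
k=((W[...,0]-.509)**2+(W[...,1]+.292)**2<.1**2)&(c['color'][...,0].astype(int)-c['color'][...,2]>40)
print('bar in pot',k.sum(),np.nanmedian(W[k],axis=0).round(4))
rel([(.5733,.3031,.044,-79)])
```

```text
disc n 282 z 0.1026 [ 508.5 -292.1] 110.0 mean [ 512.6 -297.4]
bar in pot 170 [ 0.544  -0.2462  0.04  ]
t 20.35 p [0.5736 0.3014 0.2045] jaw -79.1 q6 1.81 q1 0.43 w 0.0499 F [ 0.4 -0.1 -0.3]
(0.5733, 0.3031, 0.044, -79) -> [160.5   0.   -1.7] roll -0.1
```

View pics/t4.png

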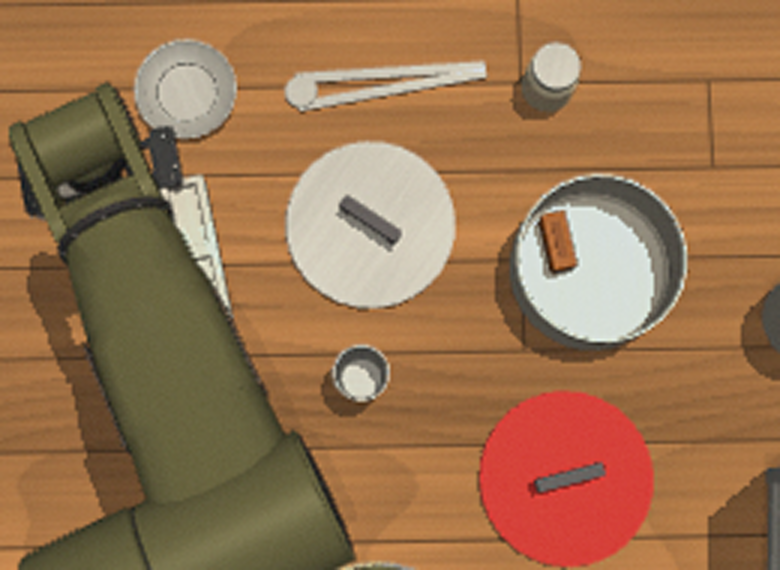

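Bar 1 lies flat in the pot at (559,241). Next I grasp bar 2.

Request:
servo_tool(
  motion=[20,0,-2,0,60,0,-2,0,100,0,-2,0,133,0,-2,0,150,0,-2,0,158,0,-2,0,160,0,-2,0,160,0,-2,0],
)

```text
time_s: 21.35
ee_pos: [0.5735, 0.3046, 0.0454]
eef_rot: [1.79, 1.569, 0.411]
force: [-1.2, -0.3, 0.6]
grip_width: 0.0496
```

Request:
servo_tool(
  motion=[0,0,0,0,0,0,0,0,0,0,0,0,0,0,0,0],
  gripper=0,
)

```text
time_s: 21.85
ee_pos: [0.5734, 0.3043, 0.045]
eef_rot: [1.261, 1.57, -0.119]
force: [0.6, -3.8, 5.3]
grip_width: 0.0338
```

Request:
servo_tool(
  motion=[-5,0,0,0,-15,0,0,0,-30,0,0,0,-55,0,0,0,-90,0,0,0,-125,0,0,0,-150,0,0,0,-160,0,0,0,-160,0,0,0],
)

```text
time_s: 22.98
ee_pos: [0.573, 0.3047, 0.2048]
eef_rot: [2.096, 1.57, 0.717]
force: [0.2, 0.5, -1.8]
grip_width: 0.0335
```

Run:
```python
from bars import *
rel([(.5581,-.3191,.204,-79)])
```

```text
t 22.98 p [0.573  0.3047 0.2048] jaw -79.0 q6 1.81 q1 0.43 w 0.0335 F [ 0.2  0.5 -1.8]
(0.5581, -0.3191, 0.204, -79) -> [ 5.000e-01 -1.332e+02  6.096e+02] roll -0.0
```

Request:
servo_tool(
  motion=[0,-3,14,0,0,-11,50,0,0,-22,100,0,0,-33,150,0,0,-44,200,0,0,-55,250,0,0,-66,300,0,0,-77,350,0,0,-88,400,0,0,-99,450,0,0,-109,500,0,0,-120,550,0,0,-129,590,0,0,-133,609,0,0,-133,609,0,0,-133,609,0],
)

```text
time_s: 24.98
ee_pos: [0.5583, -0.3175, 0.2043]
eef_rot: [-2.755, 1.57, 2.15]
force: [0.1, -0.5, -1.7]
grip_width: 0.0341
```

Run:
```python
from bars import *
rel([(.5581,-.3191,.028,-79)])
c=cam('scene');save(c,'s5',crop=(150,70,350,220),s=4)
```

```text
t 24.98 p [ 0.5583 -0.3175  0.2043] jaw -79.0 q6 0.80 q1 -0.57 w 0.0341 F [ 0.1 -0.5 -1.7]
(0.5581, -0.3191, 0.028, -79) -> [176.3  -0.4   1.7] roll 0.0
```

View pics/s5.png

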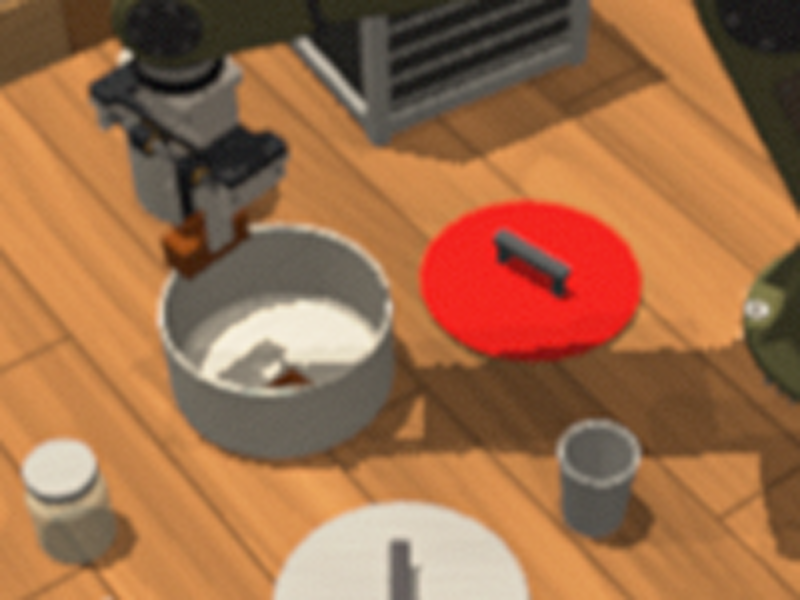

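Bar 2 is still held, at (205,240), and bar 1 shows inside the pot at (290,378). I lower it.

Request:
servo_tool(
  motion=[20,0,1,0,60,0,1,0,100,0,1,0,135,0,1,0,158,0,1,0,170,0,1,0,175,0,1,0,177,0,1,0,177,0,1,0],
)

```text
time_s: 26.15
ee_pos: [0.5586, -0.3198, 0.0282]
eef_rot: [0.811, 1.57, -0.569]
force: [0.3, -0.1, -1.5]
grip_width: 0.0336
```

Request:
servo_tool(
  motion=[0,0,0,0,0,0,0,0,0,0,0,0,0,0,0,0,-20,0,0,0,-60,0,0,0,-110,0,0,0,-150,0,0,0,-172,0,0,0,-177,0,0,0,-177,0,0,0],
  gripper=0.53,
)

```text
time_s: 27.52
ee_pos: [0.5582, -0.3196, 0.2044]
eef_rot: [-2.542, 1.571, 2.361]
force: [0.3, 0.2, -0.6]
grip_width: 0.05
```

Run:
```python
from bars import *
c=cam('top');bars(c,hi=.08); disc(c,(.575,0),.13,.006,.02); save(c,'t5',crop=(130,100,390,290),s=3)
rel([(.5618,.3641,.204,-79)])
```

```text
bar px [161. 177.] n 169 mean [0.5616 0.3637 0.0596] rect [564.2 366.2] [81.9 37.2] 9.4
bar px [165. 202.] n 167 mean [0.4643 0.3451 0.06  ] rect [465.3 345.8] [79. 34.] 13.1
disc n 2098 z 0.0123 [5.757e+02 4.000e-01] 129.3 mean [575.    0.7]
t 27.57 p [ 0.5581 -0.3195  0.2037] jaw -79.1 q6 0.80 q1 -0.58 w 0.0500 F [-0.3  0.1 -0.3]
(0.5618, 0.3641, 0.204, -79) -> [ 1.000e-01  1.335e+02 -6.705e+02] roll -0.1
```

View pics/t5.png

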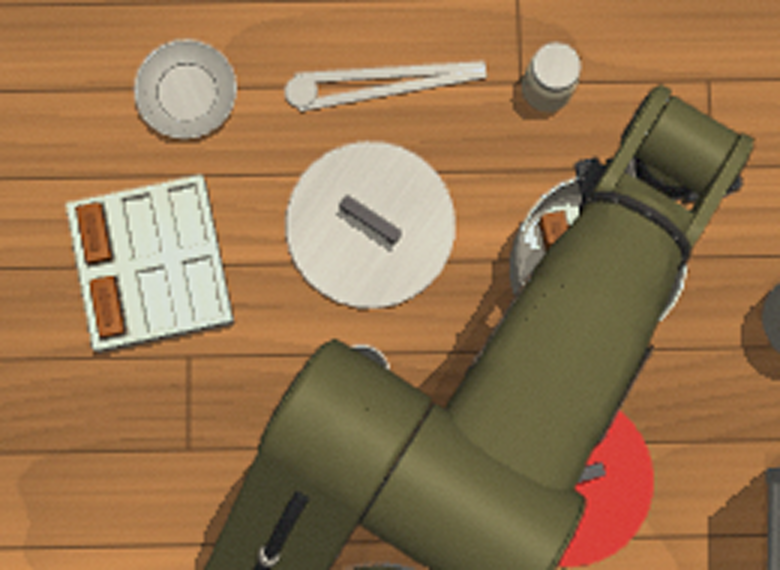

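Two bars are left in the mould. I go to the one at (95,233).

Request:
servo_tool(
  motion=[0,4,-20,0,0,14,-70,0,0,25,-125,0,0,36,-180,0,0,47,-235,0,0,58,-290,0,0,69,-345,0,0,80,-400,0,0,91,-455,0,0,102,-510,0,0,113,-565,0,0,124,-620,0,0,131,-655,0,0,133,-670,0,0,133,-670,0,0,133,-670,0],
)

```text
time_s: 29.58
ee_pos: [0.5618, 0.3622, 0.2045]
eef_rot: [-0.491, 1.571, -1.872]
force: [0.7, -0.1, -0.6]
grip_width: 0.0499
```

Run:
```python
from bars import *
c=cam('top'); save(c,'t6',crop=(280,135,380,235),s=5)
rel([(.5616,.3638,.044,-79)])
```

```text
t 29.62 p [0.5619 0.3621 0.2046] jaw -79.1 q6 1.90 q1 0.52 w 0.0498 F [-0.5  0.6 -0.6]
(0.5616, 0.3638, 0.044, -79) -> [160.6   0.   -1.7] roll -0.1
```

View pics/t6.png

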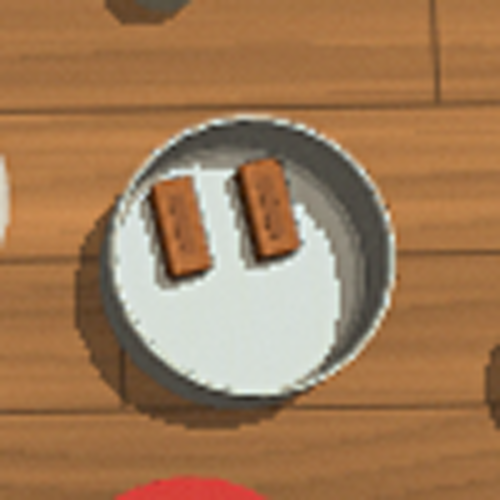

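Two bars lie flat in the pot at (182,228) and (268,210). I grasp the third.

Request:
servo_tool(
  motion=[20,0,-1,0,60,0,-1,0,100,0,-1,0,133,0,-1,0,150,0,-1,0,158,0,-1,0,160,0,-1,0,160,0,-1,0],
)

```text
time_s: 30.62
ee_pos: [0.5619, 0.3645, 0.0455]
eef_rot: [1.879, 1.569, 0.5]
force: [0.8, -0.4, 0.3]
grip_width: 0.0497
```

Request:
servo_tool(
  motion=[0,0,0,0,0,0,0,0,0,0,0,0,0,0,0,0],
  gripper=0,
)

```text
time_s: 31.12
ee_pos: [0.5616, 0.3644, 0.045]
eef_rot: [1.738, 1.57, 0.358]
force: [-1.1, -1.8, 5.3]
grip_width: 0.0334
```

Request:
servo_tool(
  motion=[-5,0,0,0,-15,0,0,0,-30,0,0,0,-55,0,0,0,-90,0,0,0,-125,0,0,0,-150,0,0,0,-160,0,0,0,-160,0,0,0],
)

```text
time_s: 32.25
ee_pos: [0.5615, 0.3644, 0.2048]
eef_rot: [1.975, 1.57, 0.595]
force: [0.4, 0.0, -2.2]
grip_width: 0.0339
```

Run:
```python
from bars import *
rel([(.4599,-.2649,.204,-79)])
```

```text
t 32.25 p [0.5615 0.3644 0.2048] jaw -79.0 q6 1.90 q1 0.52 w 0.0339 F [ 0.4  0.  -2.2]
(0.4599, -0.2649, 0.204, -79) -> [ 5.000e-01 -2.193e+02  5.985e+02] roll -0.0
```

Request:
servo_tool(
  motion=[0,-5,14,0,0,-18,50,0,0,-37,100,0,0,-55,150,0,0,-73,200,0,0,-92,250,0,0,-110,300,0,0,-128,350,0,0,-147,400,0,0,-165,450,0,0,-183,500,0,0,-200,545,0,0,-212,580,0,0,-219,598,0,0,-219,598,0,0,-219,598,0],
)

```text
time_s: 34.25
ee_pos: [0.4601, -0.2633, 0.2043]
eef_rot: [-2.768, 1.57, 2.136]
force: [0.7, 0.7, -1.6]
grip_width: 0.0335
```

Run:
```python
from bars import *
rel([(.4599,-.2649,.028,-79)])
c=cam('scene');save(c,'s6',crop=(150,70,350,220),s=4)
```

```text
t 34.25 p [ 0.4601 -0.2633  0.2043] jaw -79.0 q6 0.79 q1 -0.59 w 0.0335 F [ 0.7  0.7 -1.6]
(0.4599, -0.2649, 0.028, -79) -> [176.3  -0.5   1.6] roll -0.0
```

View pics/s6.png

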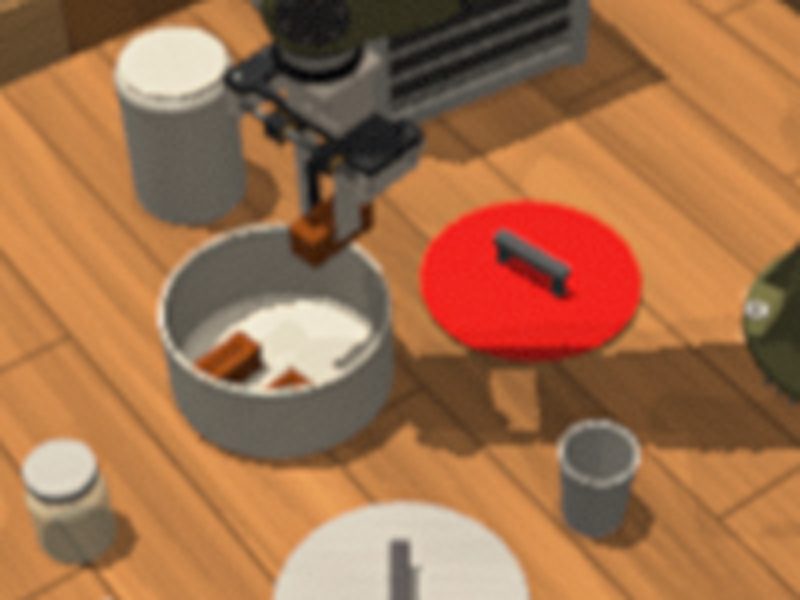

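Bar 3 is held at (333,230), over the empty half of the pot. I lower and release.

Request:
servo_tool(
  motion=[20,0,1,0,60,0,1,0,100,0,1,0,135,0,1,0,158,0,1,0,170,0,1,0,175,0,1,0,177,0,1,0,177,0,1,0],
)

```text
time_s: 35.42
ee_pos: [0.4605, -0.2655, 0.028]
eef_rot: [0.78, 1.57, -0.6]
force: [0.7, -0.1, -1.2]
grip_width: 0.0334
```

Request:
servo_tool(
  motion=[0,0,0,0,0,0,0,0,0,0,0,0,0,0,0,0,-20,0,0,0,-60,0,0,0,-110,0,0,0,-150,0,0,0,-172,0,0,0,-177,0,0,0,-177,0,0,0],
  gripper=0.53,
)

```text
time_s: 36.8
ee_pos: [0.4601, -0.2652, 0.2037]
eef_rot: [-2.355, 1.57, 2.548]
force: [0.2, -0.3, 0.0]
grip_width: 0.0496
```

Run:
```python
from bars import *
c=cam('top');bars(c,hi=.08); disc(c,(.575,0),.13,.006,.02); save(c,'t7',crop=(130,100,390,290),s=3)
rel([(.4637,.3450,.204,-79)])
```

```text
bar px [165. 201.] n 167 mean [0.4643 0.345  0.0601] rect [465.9 345.5] [79.8 32.8] 11.1
disc n 2052 z 0.0121 [ 5.757e+02 -2.000e-01] 129.5 mean [ 5.742e+02 -3.000e-01]
t 36.85 p [ 0.4599 -0.2652  0.2033] jaw -79.0 q6 0.79 q1 -0.59 w 0.0499 F [-0.   0.3  0.2]
(0.4637, 0.345, 0.204, -79) -> [-2.000e-01  1.196e+02 -5.983e+02] roll -0.0
```

View pics/t7.png

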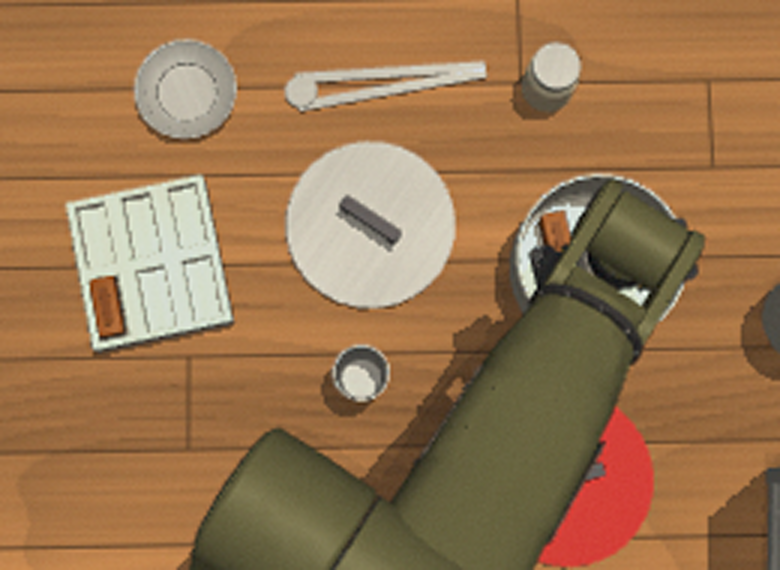

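One bar is left, at (107,307).

Request:
servo_tool(
  motion=[0,3,-14,0,0,10,-50,0,0,20,-100,0,0,30,-150,0,0,40,-200,0,0,50,-250,0,0,60,-300,0,0,70,-350,0,0,80,-400,0,0,90,-450,0,0,100,-500,0,0,109,-545,0,0,116,-580,0,0,120,-598,0,0,120,-598,0,0,120,-598,0],
)

```text
time_s: 38.85
ee_pos: [0.4645, 0.3436, 0.2044]
eef_rot: [-0.682, 1.57, -2.062]
force: [0.1, -1.2, 0.1]
grip_width: 0.0497
```

Run:
```python
from bars import *
c=cam('top'); save(c,'t8',crop=(280,135,380,235),s=5)
rel([(.4637,.3450,.044,-79)])
```

```text
t 38.90 p [0.4646 0.3435 0.2045] jaw -79.1 q6 1.95 q1 0.57 w 0.0499 F [-0.2 -1.   0.8]
(0.4637, 0.345, 0.044, -79) -> [160.5  -0.6  -1.6] roll -0.1
```

View pics/t8.png

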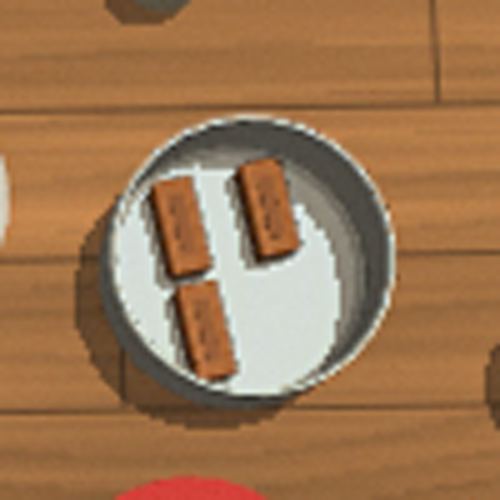

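Three bars are in the pot, at (182,228), (268,210) and (205,332). I grasp the last.

Request:
servo_tool(
  motion=[20,0,-1,0,60,0,-1,0,100,0,-1,0,133,0,-1,0,150,0,-1,0,158,0,-1,0,160,0,-1,0,160,0,-1,0],
)

```text
time_s: 39.9
ee_pos: [0.4647, 0.3458, 0.0453]
eef_rot: [1.953, 1.569, 0.573]
force: [-0.4, -0.5, -0.6]
grip_width: 0.0497
```

Request:
servo_tool(
  motion=[0,0,0,0,0,0,0,0,0,0,0,0,0,0,0,0],
  gripper=0,
)

```text
time_s: 40.4
ee_pos: [0.4644, 0.3456, 0.0449]
eef_rot: [1.739, 1.57, 0.359]
force: [-0.4, -1.8, 5.5]
grip_width: 0.0337
```

Request:
servo_tool(
  motion=[-5,0,0,0,-15,0,0,0,-30,0,0,0,-55,0,0,0,-90,0,0,0,-125,0,0,0,-150,0,0,0,-160,0,0,0,-160,0,0,0],
)

```text
time_s: 41.52
ee_pos: [0.4643, 0.3455, 0.2048]
eef_rot: [1.928, 1.57, 0.548]
force: [0.2, -0.1, -1.8]
grip_width: 0.0338
```

Run:
```python
from bars import *
rel([(.4737,-.3345,.204,-79)])
```

```text
t 41.52 p [0.4643 0.3455 0.2048] jaw -79.0 q6 1.96 q1 0.58 w 0.0338 F [ 0.2 -0.1 -1.8]
(0.4737, -0.3345, 0.204, -79) -> [ 5.000e-01 -1.199e+02  6.695e+02] roll -0.0
```

Request:
servo_tool(
  motion=[0,-4,20,0,0,-12,65,0,0,-21,118,0,0,-31,171,0,0,-40,224,0,0,-50,277,0,0,-59,330,0,0,-69,383,0,0,-78,436,0,0,-88,489,0,0,-97,542,0,0,-106,593,0,0,-114,635,0,0,-118,660,0,0,-120,669,0,0,-120,669,0,0,-120,669,0],
)

```text
time_s: 43.65
ee_pos: [0.4735, -0.3331, 0.2044]
eef_rot: [-2.73, 1.57, 2.174]
force: [-0.5, 0.7, -0.9]
grip_width: 0.0339
```

Run:
```python
from bars import *
rel([(.4737,-.3345,.028,-79)])
c=cam('scene');save(c,'s7',crop=(150,70,350,220),s=4)
```

```text
t 43.65 p [ 0.4735 -0.3331  0.2044] jaw -79.0 q6 0.70 q1 -0.68 w 0.0339 F [-0.5  0.7 -0.9]
(0.4737, -0.3345, 0.028, -79) -> [176.4  -0.    1.4] roll -0.0
```

View pics/s7.png

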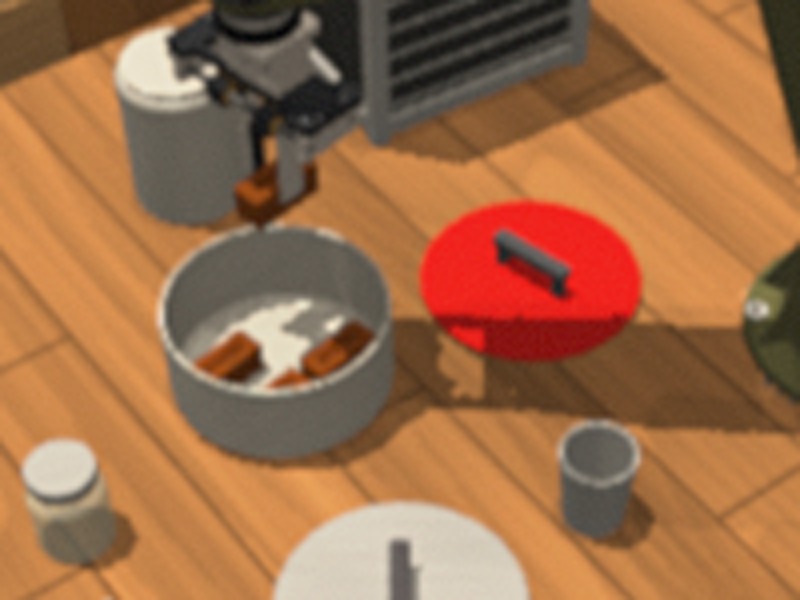

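Bar 4 is held at (278,193), and three bars are in the pot. I lower and release.

Request:
servo_tool(
  motion=[20,0,1,0,60,0,1,0,100,0,1,0,135,0,1,0,158,0,1,0,170,0,1,0,175,0,1,0,177,0,1,0,177,0,1,0],
)

```text
time_s: 44.82
ee_pos: [0.474, -0.3352, 0.0281]
eef_rot: [0.699, 1.57, -0.68]
force: [0.6, 0.5, -1.3]
grip_width: 0.0332
```

Request:
servo_tool(
  motion=[0,0,0,0,0,0,0,0,0,0,0,0,0,0,0,0,-20,0,0,0,-60,0,0,0,-110,0,0,0,-150,0,0,0,-172,0,0,0,-177,0,0,0,-177,0,0,0],
  gripper=0.53,
)

```text
time_s: 46.2
ee_pos: [0.4735, -0.3349, 0.2037]
eef_rot: [-2.438, 1.57, 2.466]
force: [-0.5, 0.4, -1.2]
grip_width: 0.0503
```

Run:
```python
from bars import *
c=cam('top');bars(c,hi=.08); W=pts(c);x,y,z=W[...,0],W[...,1],W[...,2]
for nm,k in (('handle',((x-.575)**2+y**2<.07**2)&(z>.035)&(z<.08)),('plate',((x-.575)**2+y**2<.14**2)&(z>.008)&(z<.02)&(c['color'].astype(int).max(-1)-c['color'].astype(int).min(-1)<40))):
    P=np.stack([x[k],y[k]],1).astype(np.float32)*1000; print(nm,k.sum(),np.median(z[k]).round(4),cv2.minAreaRect(P),P.mean(0),cv2.minEnclosingCircle(P))
rel([(.575,0,.15,-35)])
```

```text
handle 104 0.0484 ((575.725341796875, -0.37036895751953125), (89.4015884399414, 20.2701473236084), 54.26082992553711) [ 5.7443646e+02 -2.1631715e-01] ((574.08984375, 0.9815052151679993), 44.935951232910156)
plate 1727 0.0131 ((575.5682983398438, 0.819488525390625), (222.54476928710938, 222.45834350585938), 26.34740447998047) [574.5227     2.262562] ((575.183837890625, 1.4111814498901367), 113.22097778320312)
t 46.25 p [ 0.4734 -0.3348  0.2032] jaw -79.1 q6 0.70 q1 -0.68 w 0.0500 F [0.6 0.8 0.2]
(0.575, 0, 0.15, -35) -> [  53.4  163.4 -309.4] roll -44.1
```

The lid hasn't moved, with its handle centre at (0.575, 0.000) and lying at 55°. I go back to it.

Request:
servo_tool(
  motion=[0,8,-15,-3,0,30,-57,-9,0,55,-104,-15,0,80,-151,-22,0,105,-198,-29,0,130,-245,-36,0,148,-280,-41,0,159,-302,-44,0,163,-309,-44,0,163,-309,-44,0,163,-309,-44],
)

```text
time_s: 47.62
ee_pos: [0.5748, -0.0014, 0.2043]
eef_rot: [-2.075, 1.571, -2.688]
force: [0.6, -0.0, 0.3]
grip_width: 0.0498
```

Run:
```python
from bars import *
c=cam('top'); save(c,'t9',crop=(280,135,380,235),s=5); s=cam('scene');save(s,'s8',crop=(150,120,350,270),s=4)
W=pts(c);x,y,z=W[...,0],W[...,1],W[...,2]
col=c['color'].astype(int)
u=(col[...,0]-col[...,2]>40)&((x-.509)**2+(y+.292)**2<.104**2); print('bars in pot z', np.percentile(z[u],[5,50,95,100]).round(3),u.sum())
disc(c,(.508,-.292),.13,.095,.112)
rel([(.575,0,.0235,-35)])
```

```text
bars in pot z [0.029 0.041 0.049 0.101] 691
disc n 230 z 0.1033 [ 508.8 -292.3] 110.1 mean [ 511.6 -297.7]
t 47.73 p [ 0.5749 -0.0015  0.2045] jaw -35.1 q6 0.55 q1 -0.07 w 0.0497 F [-1.1 -0.8  0.5]
(0.575, 0, 0.0235, -35) -> [181.    1.3  -0.8] roll -0.1
```

View pics/t9.png

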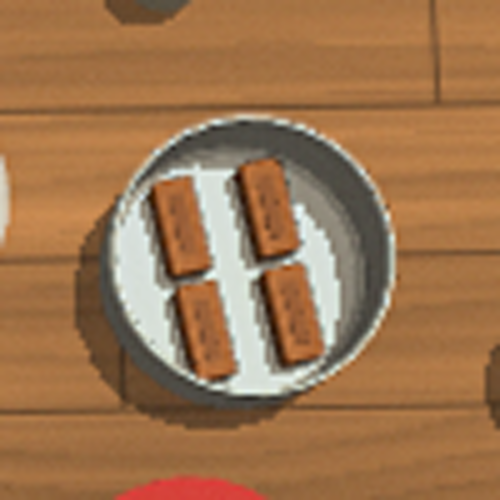

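View pics/s8.png

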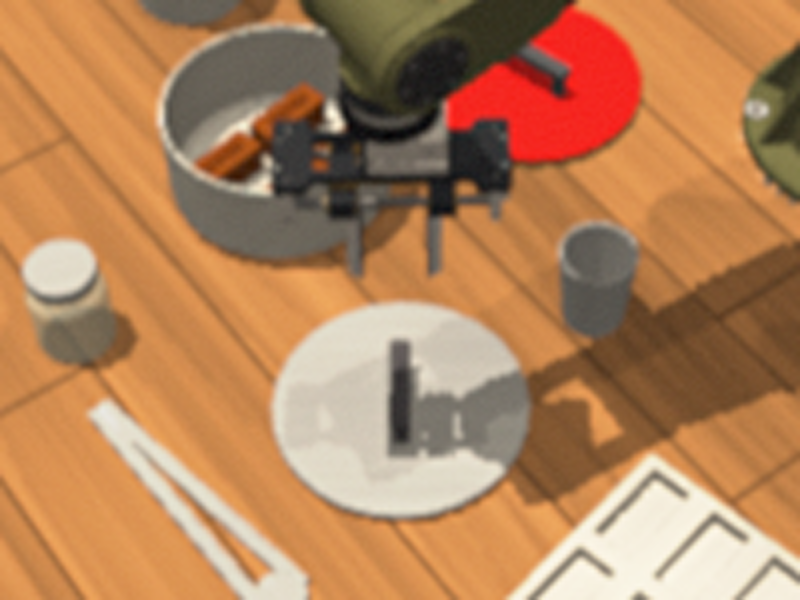

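All four bars lie flat in the pot, and the mould is empty. The jaws are over the lid's handle at (400,395). I grip at the same spot on the handle as before.

Request:
servo_tool(
  motion=[20,1,-1,0,60,1,-1,0,105,1,-1,0,140,1,-1,0,163,1,-1,0,175,1,-1,0,180,1,-1,0,181,1,-1,0,181,1,-1,0],
)

```text
time_s: 48.85
ee_pos: [0.5752, 0.0006, 0.0242]
eef_rot: [0.54, 1.57, -0.072]
force: [-0.1, -0.6, 0.1]
grip_width: 0.05
```

Request:
servo_tool(
  motion=[0,0,0,0,0,0,0,0,0,0,0,0,0,0,0,0,0,0,0,0],
  gripper=0,
  force=55,
)

```text
time_s: 49.48
ee_pos: [0.5749, 0.0007, 0.0235]
eef_rot: [0.5, 1.571, -0.112]
force: [0.2, -1.0, 0.7]
grip_width: 0.0176
```

Request:
servo_tool(
  motion=[-4,0,0,0,-12,0,0,0,-25,0,0,0,-45,0,0,0,-75,0,0,0,-110,0,0,0,-145,0,0,0,-170,0,0,0,-185,0,0,0,-190,0,0,0,-190,0,0,0],
)

```text
time_s: 50.85
ee_pos: [0.5746, 0.0007, 0.2129]
eef_rot: [-2.575, 1.57, 3.096]
force: [0.0, -0.1, -4.2]
grip_width: 0.0173
```

Run:
```python
from bars import *
rel([(.508,-.2921,.213,-35)])
c=cam('top');bars(c);save(c,'t10',crop=(130,100,390,290),s=3)
```

```text
t 50.85 p [0.5746 0.0007 0.2129] jaw -35.0 q6 0.55 q1 -0.06 w 0.0173 F [ 0.  -0.1 -4.2]
(0.508, -0.2921, 0.213, -35) -> [  -0.  -278.   113.6] roll -0.0
```

View pics/t10.png

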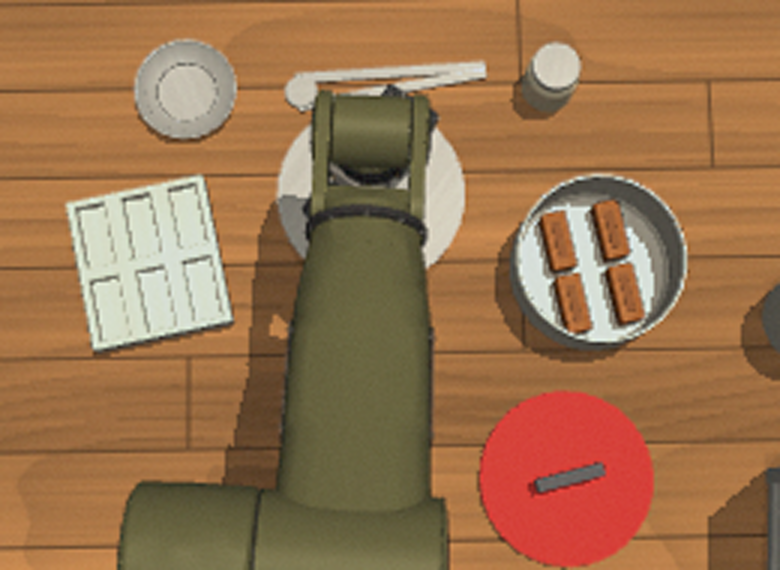

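The lid is held, the mould is empty, and all four bars are in the pot around (590,268). I carry the lid over the pot.

Request:
servo_tool(
  motion=[0,-10,4,0,0,-35,14,0,0,-70,29,0,0,-105,43,0,0,-145,59,0,0,-185,76,0,0,-220,90,0,0,-250,102,0,0,-269,110,0,0,-278,114,0,0,-278,114,0,0,-278,114,0],
)

```text
time_s: 52.4
ee_pos: [0.5088, -0.2915, 0.2134]
eef_rot: [2.01, 1.571, 1.399]
force: [0.3, 0.0, -4.4]
grip_width: 0.0174
```

Run:
```python
from bars import *
rel([(.508,-.2921,.1205,-35)])
c=cam('scene');save(c,'s9',crop=(150,70,350,220),s=4)
c=cam('top');W=pts(c);x,y,z=W[...,0],W[...,1],W[...,2]
k=((x-.508)**2+(y+.292)**2<.14**2)&(z>.18)&(z<.21)&(c['color'].astype(int).min(-1)>150)
P=np.stack([x[k],y[k],z[k]],1); print(k.sum(), P.mean(0), cv2.minEnclosingCircle((P[:,:2]*1000).astype(np.float32)), np.linalg.lstsq(np.c_[P[:,:2]-[.508,-.292],np.ones(len(P))],P[:,2],rcond=None)[0])
```

```text
t 52.40 p [ 0.5088 -0.2915  0.2134] jaw -35.0 q6 0.03 q1 -0.58 w 0.0174 F [ 0.3  0.  -4.4]
(0.508, -0.2921, 0.1205, -35) -> [92.9 -0.9 -0.3] roll 0.0
646 [ 0.53759092 -0.27083164  0.20150164] ((510.22711181640625, -291.6296081542969), 113.0085678100586) [-0.00441616  0.00621655  0.20150073]
```

View pics/s9.png

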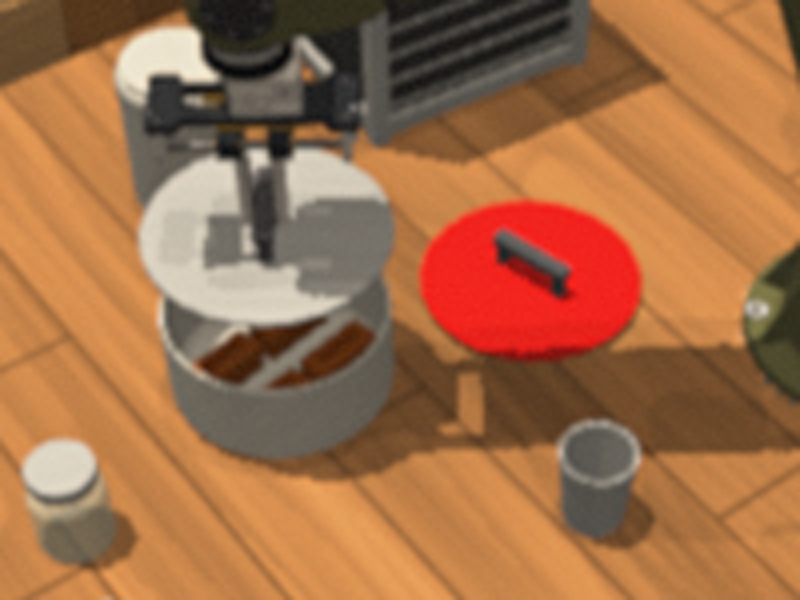

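The lid is level and centred over the pot. I lower it.

Request:
servo_tool(
  motion=[10,0,0,0,30,0,0,0,50,0,0,0,65,0,0,0,73,0,0,0,77,0,0,0,80,0,0,0,82,0,0,0,84,0,0,0,84,0,0,0],
)

```text
time_s: 53.75
ee_pos: [0.5084, -0.2924, 0.1294]
eef_rot: [-2.945, 1.571, 2.726]
force: [-0.0, -1.0, -4.1]
grip_width: 0.0174
```

Run:
```python
from bars import *
rel([(.508,-.2921,.1205,-35)])
```

```text
t 53.75 p [ 0.5084 -0.2924  0.1294] jaw -35.1 q6 0.03 q1 -0.58 w 0.0174 F [-0.  -1.  -4.1]
(0.508, -0.2921, 0.1205, -35) -> [ 8.9 -0.  -0.5] roll -0.1
```

Request:
servo_tool(
  motion=[2,0,0,0,4,0,0,0,6,0,0,0,7.5,0,0,0,8.5,0,0,0,9,0,0,0,9,0,0,0],
)

```text
time_s: 54.62
ee_pos: [0.5085, -0.2924, 0.1205]
eef_rot: [-0.288, 1.571, -0.9]
force: [-0.2, -0.1, -3.2]
grip_width: 0.0174
```

Request:
servo_tool(
  motion=[0.5,0,0,0,1,0,0,0,1,0,0,0],
)

```text
time_s: 55.0
ee_pos: [0.5085, -0.2924, 0.1205]
eef_rot: [-0.032, 1.57, -0.644]
force: [-4.8, 3.7, 8.0]
grip_width: 0.0175
```

Request:
servo_tool(
  motion=[0,0,0,0,0,0,0,0,0,0,0,0,0,0,0,0,-10,0,0,0,-40,0,0,0,-80,0,0,0,-110,0,0,0,-130,0,0,0,-130,0,0,0],
  gripper=0.53,
)

```text
time_s: 56.25
ee_pos: [0.5089, -0.2926, 0.2513]
eef_rot: [0.026, 1.568, -0.586]
force: [0.3, -0.4, -0.3]
grip_width: 0.0498
```

Request:
servo_tool(
  motion=[0,20,-10,0,0,60,-30,0,0,110,-50,0,0,165,-75,0,0,220,-100,0,0,260,-110,0,0,280,-115,0,0,280,-115,0,0,280,-115,0],
)

```text
time_s: 57.38
ee_pos: [0.5748, 0.0018, 0.2492]
eef_rot: [-2.164, 1.57, -2.777]
force: [-0.2, -0.8, -0.1]
grip_width: 0.05
```

Run:
```python
from bars import *
c=cam('top');save(c,'t11',crop=(130,100,390,290),s=3);s=cam('scene');save(s,'s10',crop=(150,70,350,220),s=4)
W=pts(c);x,y,z=W[...,0],W[...,1],W[...,2]
k=((x-.508)**2+(y+.292)**2<.14**2)&(z>.095)&(z<.125)&(c['color'].astype(int).min(-1)>150)
P=np.stack([x[k],y[k],z[k]],1); print(k.sum(), P.mean(0), cv2.minEnclosingCircle((P[:,:2]*1000).astype(np.float32)), np.linalg.lstsq(np.c_[P[:,:2]-[.508,-.292],np.ones(len(P))],P[:,2],rcond=None)[0])
k=((x-.508)**2+(y+.292)**2<.06**2)&(z>.13)&(z<.17);print('handle z',np.median(z[k]),k.sum(),ctrl.get_obs()['time_s'])
```

```text
2479 [ 0.50868574 -0.29144118  0.10909899] ((508.8819274902344, -292.85968017578125), 114.14690399169922) [0.00225382 0.00228973 0.10909616]
handle z 0.14498797812902228 125 57.475
```

View pics/t11.png

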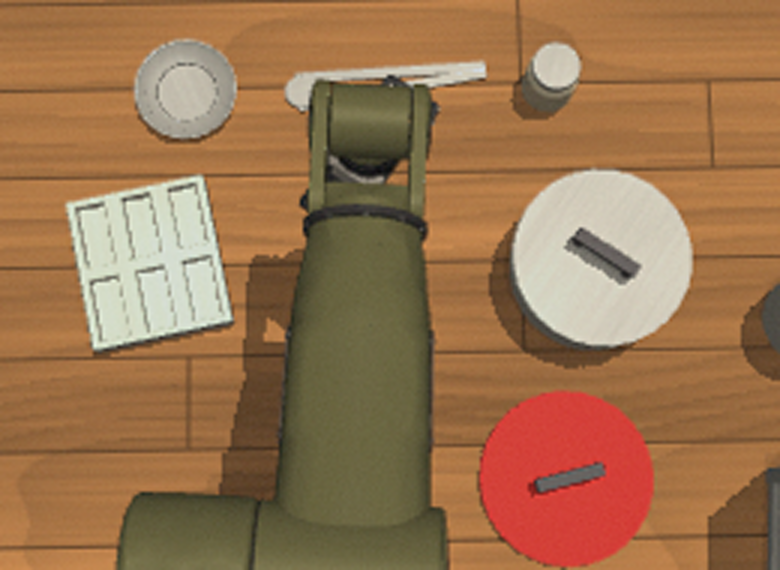

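View pics/s10.png

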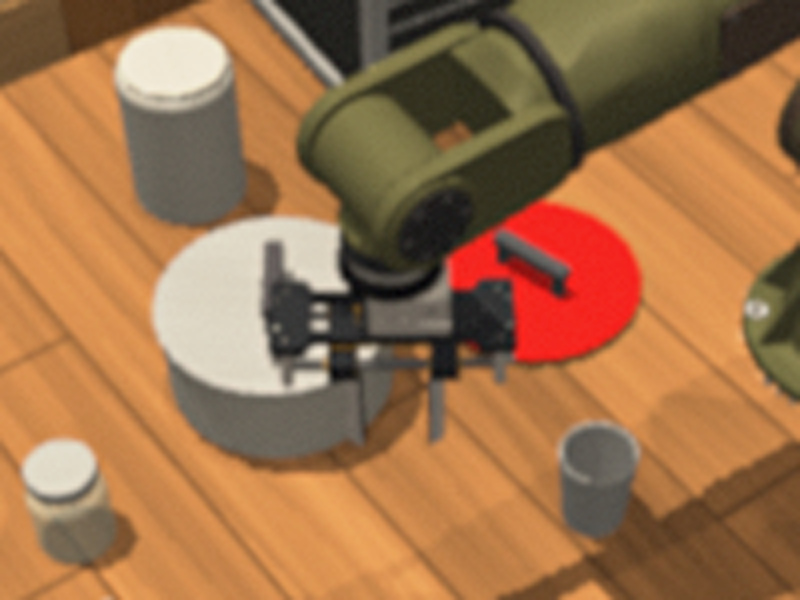

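The lid is back on the pot at (602,258). Its plate is at z = 0.1091 (0.1089 at the start) with a tilt of about 0.003 rad. The mould is empty and the gripper is clear of everything, so I hand in.

```bash
python3 -c "
from station import ctrl
print(ctrl.hand_in())"
```

```text
the job is handed in; nothing more can be done
None
```

The job is done and handed in at about 57 s. I lifted the grey lid off onto bare table, moved all four bars that were in the mould into the degchi, and put the lid back on.

- **Lid:** the last top picture put the plate at z = 0.109 m, as at the start and as expected for a seated lid. Its tilt was about 0.003 rad, and its centre was within about 1 mm of the starting position.
- **Bars:** all four lay flat in the pot just before I closed it, and the mould was empty.
- **Other things:** nothing was dropped, and I saw no knock or grip slip. The red lid look-alike and the other objects look unmoved in the pictures; I did not measure them. The rolling pin was outside the last crops.

No check failed or disagreed, but with the lid on I could not look at the bars again after closing.

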